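Refit the loose post of the dish rack

ROBOT

A 6-joint arm with a two-finger parallel gripper is mounted at the origin on a cart in front of the work surface, level with it; the furniture and walls round the work are solid. World frame = base frame: x ahead of the robot, y to its left, z up, the work surface at z = 0. Lengths are in m, angles in rad, forces in N, time in s.
With the tool pointing down it reaches from about 0.325 to 0.75 m from the base axis. Payload 7.6 kg.
Tool frame: the origin (TCP) lies midway between the tips of the shut fingers; the grasp point (between the pads) lies bot.grasp_offset behind it (bot.grasp_offset is the distance from the TCP to the grasp point, in m); z points along the fingers, y is the line along which they close (so a half turn about z gives the same grasp; the last joint's range is limited). The gripper opens to 85 mm and grips with 20 to 120 N. Pads are 22 mm wide; open, the fingers measure 114 mm over their backs; the gripper's body (76 mm by 85 mm) begins 54 mm behind the grasp point. The pads swing forward as they close: fully open they stand 13 mm farther back than shut.
Start: joints at [1.181, 0.052, 1.401, -0, 1.689, -0.07], TCP at [0.165, 0.498, 0.202] pointing down, gripper open.
Joint ranges: [-2.9, 2.9], [-0.91, 2.17], [0.12, 2.37], [-1.06, 4.2], [0.26, 2.73], [-2.93, 2.93]. Speed limits (rad/s): [2.57, 2.57, 3.01, 3.14, 3.14, 3.14].

INTERFACE

Orientations are given as a rotation vector (axis times angle).
In Python, from rig import readout, grab_frame, bot gives the robot as it stands.
- The arm moves only by the tool move_arm, never from a script. Its argument "rows" is a list of rows, each an object with "delta_pos": the shift along the tool's x, y, z in mm, a list of three; "dr": the turn, a rotation vector about the tool's x, y, z in rad, a list of three; "grip": the gripper command: -1 is fully open, 1 is shut, values between are in proportion. A call has 1 to 5 rows; each row is the pose to reach, as a shift and turn from the pose commanded when the call began, along the tool's axes at that moment; what a row does not reach only later rows make up. A row lasts 1/12 s, in which the tool goes at most 41.7 mm and 7.16 degrees, less where a joint would pass 70% of its speed; a pose out of reach is approached as far as the arm can. A call with a gripper value outside its range is refused whole. The fingers move at their own pace and stop on an object; "force" is the grip in N (left out, the last holds). Time passes only in rows, so rows that repeat a pose let the fingers close. It gives the time, the measured TCP pose, the force, the opening and the grip force at its end, in the units of the state.
- readout.read_state(): the state, without advancing time (a new reading comes with each control period).
- grab_frame(name): name is "side" or "top"; returns a dict with "image" (420x560x3 uint8, red, green, blue), "camera_matrix" (3x3 intrinsics, pixels), "T" (4x4, takes a point from camera to world coordinates). Camera axes: x right, y up, looking along -z (the intrinsics and any distortion apply to the point x, -y, -z); pixel columns grow to the right and rows downward; lengths in m; the calibration is good to about 2 mm. A picture is of the moment at which its call begins. There is no depth.
- bot.finish_job(): hands the job in; it is judged then, once.
The state is a dict: "time": time; "joint_pos": joint angles; "qvel": joint speeds; "tau": joint torques, N m; "ee_pos": TCP position; "ee_rot": TCP orientation; "ft_force": force on the tool from outside, world axes, zero at the start; "moment": the same for the moment, N m; "width": finger opening in m; "grasp_force": force on a finger pad.
Only numpy, scipy, OpenCV 4.12 (cv2) and the standard library are available. Lean on these libraries where they do the work, as an engineer would, in place of code of your own. Each camera call takes 0.05 s, during which the arm holds its last target. There are 200 camera calls.

TASK

One wooden post of the small dish rack has been taken out and stands on the worktop. Pick it up, feel with a light touch for the sharp-edged hole in the rack's empty grey socket, and press the post straight down until its shoulder sits fully home on the socket; let go of it there. Be gentle: never push the post hard against the rack, and leave the other things on the worktop where they are.

Things in the scene. Friction and masses are not known exactly. Their poses are not given: they have to be found in the camera images.
- post: The loose turned post of light orange-brown wood, standing upright on its foot, 118 mm tall, about 0.1 kg. From the bottom: plain shank 18 mm in diameter, 22 mm long, foot flat and sharp-edged (no chamfer); shoulder 32 mm in diameter from 22 to 28 mm; round stem 22 mm in diameter from 28 to 114 mm, then a domed end. Origin: centre of the foot; z runs up the post.
- post_grip (a point): Where to take the loose post: on its axis, on the stem, 85 mm above its foot.
- rack: The dish rack: a dark wooden board 120 mm (its x) by 170 mm (its y), top 14 mm above the worktop; it does not move. Three fixed posts like the loose one, in round grey sockets, stand at (36, 60), (36, -60) and (-36, -60) mm from its centre, tops 140 mm above the worktop; the empty square grey socket is near the fourth corner. Origin: centre of the underside; z up.
- mark (a point): Nominal place of the empty socket's hole, level with the socket's top, 44 mm above the worktop, at (-34, 50) mm in the rack's axes. The socket, a square grey block 44 x 44 mm with a flat top, is clamped by hand: its true hole lies anywhere up to 4 mm from this mark along either rack axis, differently each time, and is not measured.
- home (a point): 22 mm below mark: the height of the post's foot when it is fully home, shoulder on the socket's top. The hole is blind, round, 20 mm in diameter, 24 mm deep, with a sharp edge. The socket does not shift sideways but sits on a soft pad: it sinks about 0.25 mm per newton, at most 4 mm, and comes back up. More than 35 N from the post on any part of the rack damages it.
- tumbler: Bystander, to be left alone: clear drinking glass, 81 x 81 x 93 mm. Origin: centre of the underside.
- mug_blue: Bystander, to be left alone: blue-green mug, 78 x 111 x 93 mm. Origin: centre of the underside.
- salt_shaker: Bystander, to be left alone: clear salt shaker with a pale cap, 44 x 44 x 90 mm. Origin: centre of the underside.
- tomato: Bystander, to be left alone: tomato, 74 x 72 x 69 mm. Origin: centre of the underside.
- lemon: Bystander, to be left alone: lemon, 77 x 51 x 52 mm. Origin: centre of the underside.
- spice_1: Bystander, to be left alone: small glass spice jar with a dark cap, 41 x 41 x 105 mm. Origin: centre of the underside.
There are look-alikes about, which are no part of the job. What is shaped like the post but pink or yellow is not meant.

How it is judged:
By the outcome, as a careful person would: the job done as asked, in the order asked, and still so for the second after the job is handed in, with the robot touching nothing.
It also fails if it takes over 67 s, if anything falls off the work surface, if the arm or the gripper's body presses on something with over 40 N, if the wrist force passes 120 N, or if a joint passes its speed limit or range.

## Working session

There is one attempt and no reset: what is moved stays moved. The work goes in short steps, Python scripts to look and compute and a tool call to move; the robot and the scene stay as the last step left them, time stands still between calls to the robot, and variables do not carry over. Pictures are saved under pics/ and viewed, at most 10 in all, crops included, and the job is handed in when it is done.

Besides the shell and the picture viewer there is one more tool, called after "Request:" as name([rows], argument=value, ...), one row to a line, values as JSON. move_arm: Moves the arm, as the interface text tells. Its arguments: {"type":"object","properties":{"rows":{"type":"array","items":{"type":"object","properties":{"delta_pos":{"type":"array","items":{"type":"number"}},"dr":{"type":"array","items":{"type":"number"}},"grip":{"type":"number"}}}},"force":{"type":"number"}},"required":["rows"]}

```bash
mkdir -p pics; ls
python3 - <<'E'
from rig import readout, grab_frame, bot
import cv2,numpy as np
s=readout.read_state()
for k,v in s.items(): print(k,np.round(v,4))
print(bot.grasp_offset)
for n in("side","top"):
    f=grab_frame(n); cv2.imwrite(f"pics/{n}0.png",f["image"][:,:,::-1]); print(f["camera_matrix"],f["T"],[k for k in f])
E
```

```text
pics
time 0.0
joint_pos [ 1.1807  0.0528  1.4017 -0.      1.6886 -0.0703]
qvel [-0.0006 -0.0009  0.0017 -0.0001 -0.0019  0.0003]
tau [-1.00000e-03 -3.81667e+01 -3.60185e+01 -1.00000e-04  6.20000e-03
  1.00000e-04]
ee_pos [0.1649 0.4981 0.2012]
ee_rot [-5.0020e-01 -3.1012e+00  2.4000e-03]
ft_force [-0.4516  0.3439 -0.2992]
moment [ 0.0609 -0.0126 -0.0148]
grasp_force 0.0
width 0.0851
0.0187
[[386.84816499   0.         286.59035148]
 [  0.         386.84816499 209.42868669]
 [  0.           0.           1.        ]] [[-0.99625658  0.0523064  -0.06882496  0.48643139]
 [-0.08502589 -0.44921615  0.88936801  1.05640011]
 [ 0.01560235  0.89189063  0.45198194  0.59536769]
 [ 0.          0.          0.          1.        ]] ['image', 'camera_matrix', 'T']
[[532.67726975   0.         275.47598137]
 [  0.         532.67726975 211.01582399]
 [  0.           0.           1.        ]] [[-2.00241572e-03  9.88896383e-01 -1.48593185e-01  3.30072212e-01]
 [-9.99781014e-01  1.11554464e-03  2.08968889e-02  6.26976033e-02]
 [ 2.08306202e-02  1.48602489e-01  9.88677594e-01  1.53209829e+00]
 [ 0.00000000e+00  0.00000000e+00  0.00000000e+00  1.00000000e+00]] ['image', 'camera_matrix', 'T']
```

View pics/side0.png

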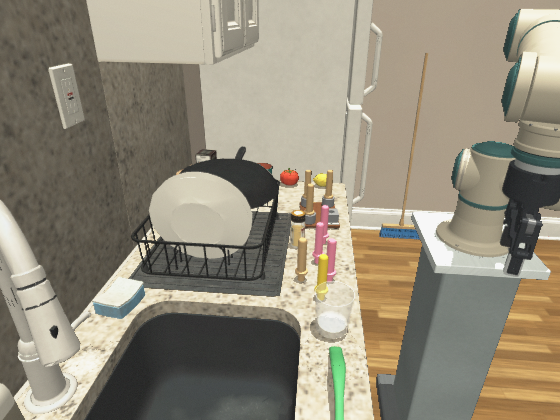

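View pics/top0.png

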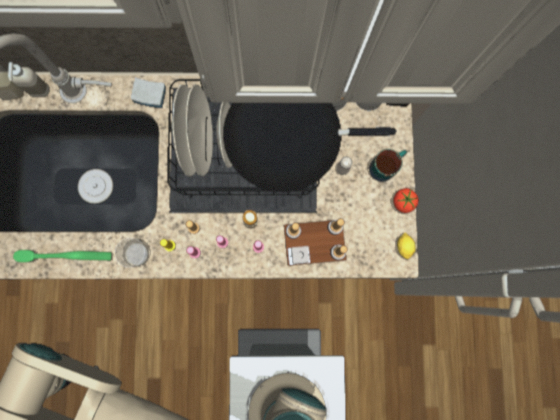

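The side view shows the brown post at (302,258), a yellow one at (323,272), pink ones at (325,220), (319,243) and (331,258), and the rack near (318,205). In the top view the brown post is at (193,226), yellow at (168,244), and pink at (192,251), (221,241) and (258,245). The spice jar is at (250,217) and the rack at (316,242), with its empty socket at (299,256). The light orange-brown post at top (193,226) / side (302,258) fits the description. I'll confirm with an enlarged crop.

Run:
```python
import cv2,numpy as np
t=cv2.imread("pics/top0.png")[195:285,150:360]; s=cv2.imread("pics/side0.png")[160:310,280:360]
t=cv2.resize(t,None,fx=2.38,fy=2.38,interpolation=cv2.INTER_CUBIC); 
s=cv2.resize(s,None,fx=3.7,fy=3.7,interpolation=cv2.INTER_CUBIC)
h=np.zeros((560,800,3),np.uint8); h[:t.shape[0],:t.shape[1]]=t; h[:s.shape[0],500:500+s.shape[1]]=s
b=cv2.resize(cv2.imread("pics/top0.png")[210:274,275:357],None,fx=5,fy=5,interpolation=cv2.INTER_CUBIC)
h[220:220+b.shape[0],0:b.shape[1]]=b
cv2.imwrite("pics/crop1.png",h)
```

```text
(no output)
```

View pics/crop1.png

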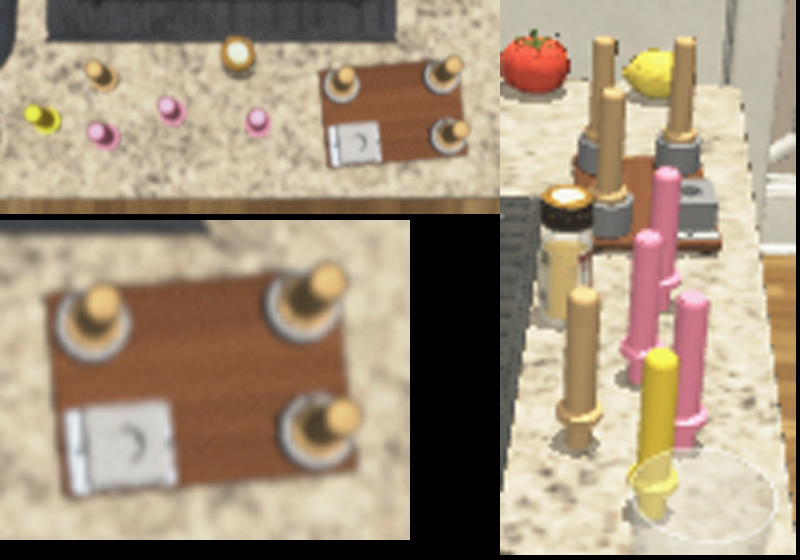

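The crop confirms it. The only loose light-brown post is at top (193,226) / side (302,258); the others are pink or yellow. The socket's square top is visible, with a faint hole near top pixel (301,254.5).

```bash
cat > h.py <<'E'
import cv2,numpy as np
from rig import readout, grab_frame, bot
def ray(f,u,v):
    K=f["camera_matrix"];T=f["T"]; d=np.linalg.inv(K)@[u,v,1]; d=np.array([d[0],-d[1],-d[2]])
    return T[:3,3],T[:3,:3]@d
def onz(f,u,v,z):
    o,d=ray(f,u,v); return o+d*(z-o[2])/d[2]
def proj(f,p):
    T=f["T"]; q=T[:3,:3].T@(np.asarray(p)-T[:3,3]); q=f["camera_matrix"]@[q[0],-q[1],-q[2]]; return q[:2]/q[2]
E
python3 - <<'E'
from h import *
t=grab_frame("top"); s=grab_frame("side")
it=cv2.cvtColor(t["image"],cv2.COLOR_RGB2HSV).astype(int); is_=cv2.cvtColor(s["image"],cv2.COLOR_RGB2HSV).astype(int)
# board
def mask(h,lo,hi): return cv2.inRange(h.astype(np.uint8),lo,hi)
m=mask(it,(2,110,60),(12,255,170)); m[:210]=0;m[275:]=0;m[:,:275]=0;m[:,360:]=0
pts=cv2.findNonZero(m)[:,0]; P=np.array([onz(t,u,v,.014)[:2] for u,v in pts],np.float32)
print(len(P),cv2.minAreaRect(P*1000))
# post in top
print("HSV post top"); 
m=mask(it,(9,90,150),(22,255,255)); n,l,st,c=cv2.connectedComponentsWithStats(m[205:275,170:360])
for a,b in zip(st,c):
    if 8<a[4]<400: print(a+[170,205,0,0,0],b+[170,205],onz(t,*(b+[170,205]),.116)[:2])
m=mask(is_,(9,60,90),(22,255,255)); n,l,st,c=cv2.connectedComponentsWithStats(m[160:310,280:345])
for i,(a,b) in enumerate(zip(st,c)):
    if i and a[4]>40: print(a+[280,160,0,0,0],b+[280,160])
# socket top
g=it[240:270,284:316]; np.set_printoptions(linewidth=200)
print(g[:,:,2])
E
```

```text
1245 ((469.1082763671875, -81.06871032714844), (114.02220916748047, 165.09661865234375), 5.034639358520508)
HSV post top
[243 211  14  13  80] [249.075  217.1625] [0.52615757 0.10360859]
[186 220   7   8  38] [189.05263158 223.68421053] [0.5084368  0.26365617]
[337 219   7   7  38] [340.05263158 221.92105263] [ 0.51346348 -0.14076175]
[189 223  10  11  37] [194.59459459 229.21621622] [0.49358161 0.24859694]
[289 223  10  12  62] [294.53225806 228.22580645] [ 0.49635769 -0.01818235]
[331 226  10   5  18] [334.72222222 228.72222222] [ 0.49506578 -0.12605801]
[334 245  13  12  59] [341.38983051 250.49152542] [ 0.43667259 -0.14279544]
[ 291  170   31  112 1204] [304.68023256 225.65448505]
[324 170  10  29 198] [328.74242424 185.17171717]
[[204 147 135 140 137 137 133 134 133 131 134 134 136 133 138 136 137 138 138 137 140 137 138 138 139 139 137 137 137 137 136 135]
 [207 147 134 134 137 137 135 136 136 137 139 139 137 138 137 135 138 135 137 139 138 139 137 136 139 138 137 138 137 137 135 137]
 [206 147 133 137 134 138 136 136 136 137 139 139 140 139 140 140 137 137 137 135 140 137 137 
[... 2874 characters left out ...]
174 174 165 161 154 155 165 185 196 207 204]
 [196 209 207 178 153 144 154 168 173 176 178 179 176 172 177 175 178 186 186 199 202 204 207 194 188 178 179 186 202 214 216 214]
 [205 214 214 204 187 173 175 184 192 204 209 207 201 198 195 199 203 210 206 201 206 212 214 212 206 195 187 193 203 217 222 217]
 [215 216 215 215 207 205 205 207 209 213 213 214 204 201 198 202 209 213 206 199 201 210 215 215 213 204 196 198 209 220 223 218]
 [219 218 219 219 217 217 216 209 205 212 208 209 207 203 198 203 205 207 204 202 206 212 215 216 212 201 198 200 211 220 221 218]
 [223 220 221 224 223 223 219 210 204 209 211 214 213 206 205 206 204 200 200 206 209 212 212 208 203 196 197 202 211 218 223 219]]
```

Run:
```python
from h import *
t=grab_frame("top"); s=grab_frame("side")
H=cv2.cvtColor(s["image"],cv2.COLOR_RGB2HSV)
m=cv2.inRange(H,(8,60,80),(24,255,255)); 
for r in range(232,286,4):
    c=np.where(m[r,285:318])[0]+285
    print(r,c.min() if len(c) else None,c.max() if len(c) else None,len(c))
print("side proj of (0.5084,.2637) foot/top",proj(s,[.5084,.2637,0]),proj(s,[.5084,.2637,.118]),proj(s,[.5084,.2637,.07]))
print("top proj",proj(t,[.5084,.2637,0]),proj(t,[.5084,.2637,.118]))
V=cv2.cvtColor(t["image"],cv2.COLOR_RGB2HSV); np.set_printoptions(linewidth=200)
print(V[216:236,182:204,1])
c=np.array([.4691,-.0811]);a=np.deg2rad(5.03);R=np.array([[np.cos(a),-np.sin(a)],[np.sin(a),np.cos(a)]])
for p in ((36,60),(36,-60),(-36,-60)):
    w=c+R@(np.array(p)/1e3); print(p,w,"top px",proj(t,[*w,.138]),"side px top",proj(s,[*w,.14]),"sock ctr",proj(t,[*w,.044]))
w=c+R@[-.034,.05]; print("mark",w,proj(t,[*w,.044]),proj(s,[*w,.044])); print("hole est",onz(t,300.3,254,.044))
im=np.hstack([cv2.resize(s["image"][165:245,290:350],None,fx=7,fy=7,interpolation=cv2.INTER_CUBIC)])
cv2.imwrite("pics/crop2.png",im[:,:,::-1])
```

```text
232 292 315 16
236 292 304 10
240 293 308 14
244 292 306 15
248 298 314 10
252 297 306 10
256 297 306 10
260 285 306 12
264 297 306 10
268 295 306 12
272 295 307 11
276 298 317 8
280 298 317 8
284 317 317 1
side proj of (0.5084,.2637) foot/top [300.95407889 278.3279348 ] [302.55695161 238.16810501] [301.8830822  255.05184166]
top proj [194.64816508 228.72554204] [188.93114926 223.60407236]
[[ 49  54  55  56  55  57  58  56  54  49  54  53  52  54  52  53  52  49  47  49  45  45]
 [ 52  57  58  57  57  58  59  55  54  51  52  54  56  56  53  50  50  49  45  44  44  46]
 [ 54  56  57  59  58  60  57  57  52  52  52  54  54  53  55  50  51  46  42  45  43  44]
 [ 54  57  56  54  58  63  65  63  59  58  56  54  52  51  54  52  51  45  44  44  45  47]
 [ 50  54  56  58  60  76  86  92  83  70  59  54  51  55  55  55  51  44  42  42  41  45]
 [ 53  52  57  57  74  98 106 106 108 101  74  60  52  57  55  54  51  48  43  41  41  45]
 [ 53  52  54  66  93 108 105 102 107 111 102  73  67  73  71  58  54  50  46  45  45  49]
 [ 53  55  59  71 104 109 102 100 103 109 112 101  92  97  89  76  60 
[... 991 characters left out ...]
2  49  46  47  52  55  55  51]
 [ 54  54  54  50  48  48  45  48  48  48  46  45  48  50  49  47  46  51  55  56  61  57]]
(36, 60) [ 0.49970072 -0.01817468] top px [294.98876689 225.99364273] side px top [310.23280545 183.71291026] sock ctr [293.08210369 230.03116887]
(36, -60) [ 0.510222   -0.13771255] top px [340.09769506 222.0681974 ] side px top [308.14241172 169.34976472] sock ctr [335.40547201 226.3376598 ]
(-36, -60) [ 0.43849928 -0.14402532] top px [343.04220282 249.1645802 ] side px top [330.05730894 169.65007506] sock ctr [338.13341984 251.77599185]
mark [ 0.43084707 -0.03427358] [299.00939452 254.53460698] [330.99479182 210.93065289]
hole est [ 0.43233732 -0.03789704  0.044     ]
```

View pics/crop2.png

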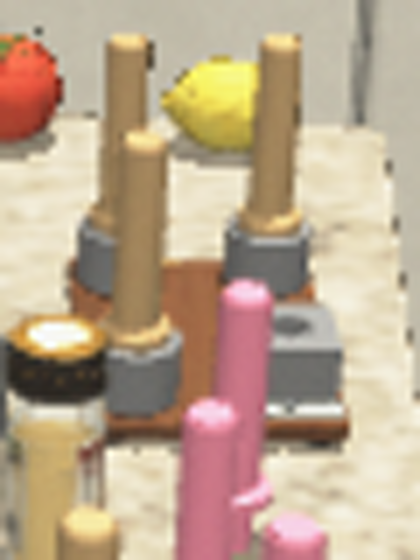

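The side crop shows the socket's hole at about full-frame (331.9,211.4), within 1 px of the projected mark at (331.0,210.9). The post is at about (0.508, 0.2635), and the hole estimate is about (0.431, -0.037).

```bash
cat >> h.py <<'E'
from scipy.spatial.transform import Rotation as Ro
RD=np.array([[-1,0,0],[0,1,0],[0,0,-1.]])  # tool down, fingers close along world y
def go(target,R=RD):
    s=readout.read_state(); r=Ro.from_rotvec(s["ee_rot"]).as_matrix()
    print("pos",np.round(s["ee_pos"],4),"delta_pos",np.round(r.T@(np.array(target)-s["ee_pos"])*1000,1),"dr",np.round(Ro.from_matrix(r.T@R).as_rotvec(),3),"F",np.round(s["ft_force"],2),"w",s["width"],"t",s["time"])
E
python3 -c "
from h import *
go([.508,.2635,.2])"
```

```text
pos [0.165  0.4983 0.2017] delta_pos [-399.4 -115.1    1.8] dr [-0.   -0.   -0.32] F [0.72 0.31 0.04] w 0.08526381218736093 t 0.3
```

Request:
move_arm([
  {"delta_pos": [-399.4,-115.1,1.8],"dr": [0,0,-0.32],"grip": -1},
  {"delta_pos": [-399.4,-115.1,1.8],"dr": [0,0,-0.32],"grip": -1},
  {"delta_pos": [-399.4,-115.1,1.8],"dr": [0,0,-0.32],"grip": -1},
  {"delta_pos": [-399.4,-115.1,1.8],"dr": [0,0,-0.32],"grip": -1},
  {"delta_pos": [-399.4,-115.1,1.8],"dr": [0,0,-0.32],"grip": -1},
])

```text
time: 0.72
ee_pos: [0.3309, 0.3846, 0.2012]
ee_rot: [-0.002, 3.141, 0.0]
ft_force: [0.3, 0.4, -0.3]
width: 0.0854
grasp_force: 0.0
```

```bash
python3 -c "
from h import *
go([.508,.2635,.2])"
```

```text
pos [0.3309 0.3846 0.2012] delta_pos [-176.9 -121.3    1.2] dr [0.    0.    0.001] F [ 0.29  0.44 -0.34] w 0.0853827698494606 t 0.7167
```

Request:
move_arm([
  {"delta_pos": [-171,-117,1],"dr": [0,0,0],"grip": -1},
  {"delta_pos": [-171,-117,1],"dr": [0,0,0],"grip": -1},
  {"delta_pos": [-171,-117,1],"dr": [0,0,0],"grip": -1},
  {"delta_pos": [-171,-117,1],"dr": [0,0,0],"grip": -1},
  {"delta_pos": [-171,-117,1],"dr": [0,0,0],"grip": -1},
])

```text
time: 1.13
ee_pos: [0.5023, 0.2672, 0.2001]
ee_rot: [0.0, 3.141, 0.0]
ft_force: [0.1, 1.3, -0.1]
width: 0.0854
grasp_force: 0.0
```

Request:
move_arm([
  {"delta_pos": [0,0,20],"dr": [0,0,0],"grip": -1},
  {"delta_pos": [0,0,40],"dr": [0,0,0],"grip": -1},
  {"delta_pos": [0,0,60],"dr": [0,0,0],"grip": -1},
  {"delta_pos": [0,0,60],"dr": [0,0,0],"grip": -1},
])

```text
time: 1.47
ee_pos: [0.4989, 0.2677, 0.1352]
ee_rot: [-0.001, -3.134, 0.005]
ft_force: [-0.3, -0.4, -0.9]
width: 0.0856
grasp_force: 0.0
```

Run:
```python
from h import *
go([.508,.2635,.0663])
t=grab_frame("top"); s=grab_frame("side")
a=cv2.resize(t["image"][180:270,150:240],(400,400),interpolation=cv2.INTER_CUBIC)
b=cv2.resize(s["image"][200:300,260:360],(400,400),interpolation=cv2.INTER_CUBIC)
cv2.imwrite("pics/g1.png",np.hstack([a,b])[:,:,::-1])
```

```text
pos [0.4989 0.2677 0.1352] delta_pos [-9.6 -3.9 68.9] dr [-0.003 -0.007 -0.   ] F [-0.27 -0.4  -0.9 ] w 0.08564028857558882 t 1.4667
```

View pics/g1.png

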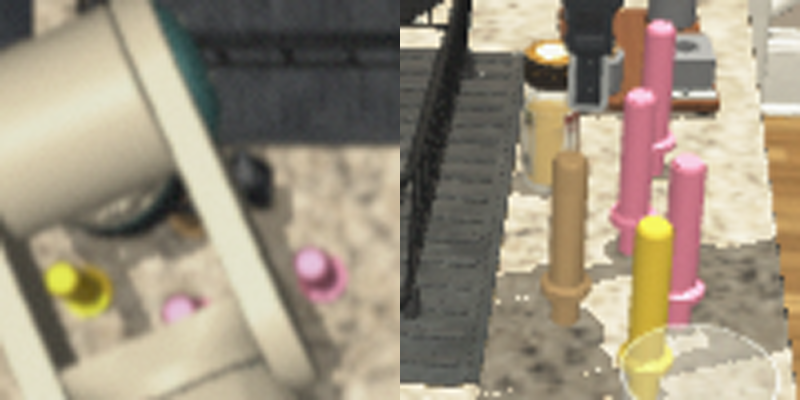

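The side view shows the near finger at full-frame (307,225), and the brown post's top at (303,238). So the gripper is about 10 mm short in x, which agrees with the readout. I'll correct that, then go down.

Request:
move_arm([
  {"delta_pos": [-9.6,-3.9,0],"dr": [-0.003,-0.007,0],"grip": -1},
  {"delta_pos": [-9.6,-3.9,0],"dr": [-0.003,-0.007,0],"grip": -1},
  {"delta_pos": [-9.6,-3.9,0],"dr": [-0.003,-0.007,0],"grip": -1},
  {"delta_pos": [-9.6,-3.9,0],"dr": [-0.003,-0.007,0],"grip": -1},
])

```text
time: 1.9
ee_pos: [0.5108, 0.2651, 0.1411]
ee_rot: [-0.0, 3.133, 0.006]
ft_force: [0.5, 0.2, -0.5]
width: 0.0857
grasp_force: 0.0
```

Run:
```python
from h import *
go([.508,.2635,.0663])
```

```text
pos [0.5108 0.2651 0.1411] delta_pos [ 3.5 -1.9 74.8] dr [0.004 0.008 0.   ] F [ 0.5   0.18 -0.51] w 0.08573767093222519 t 1.9
```

Request:
move_arm([
  {"delta_pos": [3,-1.6,20],"dr": [0.003,0.007,0],"grip": -1},
  {"delta_pos": [3,-1.6,40],"dr": [0.003,0.007,0],"grip": -1},
  {"delta_pos": [3,-1.6,60],"dr": [0.003,0.007,0],"grip": -1},
  {"delta_pos": [3,-1.6,74],"dr": [0.003,0.007,0],"grip": -1},
  {"delta_pos": [3,-1.6,74],"dr": [0.003,0.007,0],"grip": -1},
])

```text
time: 2.32
ee_pos: [0.5061, 0.2629, 0.0628]
ee_rot: [0.001, -3.136, 0.004]
ft_force: [-0.1, -0.1, -1.1]
width: 0.0851
grasp_force: 0.0
```

Request:
move_arm([
  {"delta_pos": [0,0,0],"dr": [0,0,0],"grip": -1},
  {"delta_pos": [0,0,0],"dr": [0,0,0],"grip": -1},
  {"delta_pos": [0,0,0],"dr": [0,0,0],"grip": -1},
])

```text
time: 2.57
ee_pos: [0.5088, 0.2641, 0.068]
ee_rot: [-0.0, 3.139, 0.002]
ft_force: [-0.3, 0.5, 0.1]
width: 0.0852
grasp_force: 0.0
```

Run:
```python
from h import *
go([.508,.2635,.0663])
```

```text
pos [0.5088 0.2641 0.068 ] delta_pos [ 0.8 -0.6  1.7] dr [0.001 0.003 0.   ] F [-0.26  0.54  0.12] w 0.0852333563142562 t 2.5667
```

Well placed. Closing gently.

Request:
move_arm([
  {"delta_pos": [0.8,-0.6,1.5],"dr": [0,0.002,0],"grip": 0.2},
  {"delta_pos": [0.8,-0.6,1.5],"dr": [0,0.002,0],"grip": 0.2},
  {"delta_pos": [0.8,-0.6,1.5],"dr": [0,0.002,0],"grip": 0.2},
  {"delta_pos": [0.8,-0.6,1.5],"dr": [0,0.002,0],"grip": 1},
  {"delta_pos": [0.8,-0.6,1.5],"dr": [0,0.002,0],"grip": 1},
], force=45)

```text
time: 2.98
ee_pos: [0.5072, 0.263, 0.0648]
ee_rot: [0.0, -3.14, -0.0]
ft_force: [0.5, -0.5, 0.3]
width: 0.0252
grasp_force: 0.0
```

Request:
move_arm([
  {"delta_pos": [0,0,0],"dr": [0,0,0],"grip": 1},
  {"delta_pos": [0,0,0],"dr": [0,0,0],"grip": 1},
  {"delta_pos": [0,0,0],"dr": [0,0,0],"grip": 1},
  {"delta_pos": [0,0,0],"dr": [0,0,0],"grip": 1},
  {"delta_pos": [0,0,0],"dr": [0,0,0],"grip": 1},
])

```text
time: 3.4
ee_pos: [0.5073, 0.2631, 0.0649]
ee_rot: [0.0, -3.14, -0.001]
ft_force: [-0.4, 0.2, 2.6]
width: 0.0206
grasp_force: 44.0
```

Request:
move_arm([
  {"delta_pos": [0,0,0],"dr": [0,0,0],"grip": 1},
  {"delta_pos": [0,0,0],"dr": [0,0,0],"grip": 1},
  {"delta_pos": [0,0,0],"dr": [0,0,0],"grip": 1},
  {"delta_pos": [0,0,0],"dr": [0,0,0],"grip": 1},
  {"delta_pos": [0,0,0],"dr": [0,0,0],"grip": 1},
])

```text
time: 3.82
ee_pos: [0.5072, 0.2631, 0.0649]
ee_rot: [0.0, -3.14, -0.001]
ft_force: [-0.8, 0.5, 3.1]
width: 0.0205
grasp_force: 44.0
```

Run:
```python
from h import *
go([.508,.2635,.0663])
```

```text
pos [0.5072 0.2631 0.0649] delta_pos [-0.8  0.4 -1.4] dr [ 0.    -0.002  0.   ] F [-0.77  0.53  3.11] w 0.02049368923840695 t 3.8167
```

Request:
move_arm([
  {"delta_pos": [0,0,-15],"dr": [0,0,0],"grip": 1},
  {"delta_pos": [0,0,-45],"dr": [0,0,0],"grip": 1},
  {"delta_pos": [0,0,-80],"dr": [0,0,0],"grip": 1},
  {"delta_pos": [0,0,-115],"dr": [0,0,0],"grip": 1},
  {"delta_pos": [0,0,-135],"dr": [0,0,0],"grip": 1},
])

```text
time: 4.23
ee_pos: [0.5079, 0.2632, 0.2032]
ee_rot: [-0.0, 3.14, 0.002]
ft_force: [0.9, 0.8, -0.4]
width: 0.0207
grasp_force: 44.1
```

Request:
move_arm([
  {"delta_pos": [0,0,0],"dr": [0,0,0],"grip": 1},
  {"delta_pos": [0,0,0],"dr": [0,0,0],"grip": 1},
  {"delta_pos": [0,0,0],"dr": [0,0,0],"grip": 1},
  {"delta_pos": [0,0,0],"dr": [0,0,0],"grip": 1},
])

```text
time: 4.57
ee_pos: [0.5065, 0.2626, 0.1969]
ee_rot: [0.0, -3.135, 0.003]
ft_force: [0.5, -0.1, -1.4]
width: 0.0208
grasp_force: 44.1
```

Run:
```python
from h import *
go([.431,-.037,.2])
```

```text
pos [0.5065 0.2626 0.1969] delta_pos [  75.6 -299.6   -2.1] dr [-0.002 -0.006  0.   ] F [ 0.54 -0.12 -1.36] w 0.020805973284076067 t 4.5667
```

Request:
move_arm([
  {"delta_pos": [5,-20,0],"dr": [0,0,0],"grip": 1},
  {"delta_pos": [14,-55,0],"dr": [0,0,0],"grip": 1},
  {"delta_pos": [23,-92,0],"dr": [0,0,0],"grip": 1},
  {"delta_pos": [32,-129,0],"dr": [0,0,0],"grip": 1},
  {"delta_pos": [42,-166,0],"dr": [0,0,0],"grip": 1},
])

```text
time: 4.98
ee_pos: [0.464, 0.0956, 0.1978]
ee_rot: [0.001, -3.137, 0.001]
ft_force: [0.2, -0.4, -1.7]
width: 0.0207
grasp_force: 44.2
```

Request:
move_arm([
  {"delta_pos": [9,-37,0],"dr": [0,0,0],"grip": 1},
  {"delta_pos": [18,-74,0],"dr": [0,0,0],"grip": 1},
  {"delta_pos": [27,-105,0],"dr": [0,0,0],"grip": 1},
  {"delta_pos": [32,-125,0],"dr": [0,0,0],"grip": 1},
  {"delta_pos": [34,-134,0],"dr": [0,0,0],"grip": 1},
])

```text
time: 5.4
ee_pos: [0.4301, -0.0392, 0.1984]
ee_rot: [-0.004, -3.137, 0.0]
ft_force: [-0.2, -0.1, -1.7]
width: 0.0204
grasp_force: 44.2
```

Request:
move_arm([
  {"delta_pos": [0,0,0],"dr": [0,0,0],"grip": 1},
  {"delta_pos": [0,0,0],"dr": [0,0,0],"grip": 1},
  {"delta_pos": [0,0,0],"dr": [0,0,0],"grip": 1},
  {"delta_pos": [0,0,0],"dr": [0,0,0],"grip": 1},
  {"delta_pos": [0,0,0],"dr": [0,0,0],"grip": 1},
])

```text
time: 5.82
ee_pos: [0.4316, -0.036, 0.1996]
ee_rot: [0.003, -3.139, -0.0]
ft_force: [0.2, -0.2, -2.1]
width: 0.0207
grasp_force: 44.2
```

Run:
```python
from h import *
go([.431,-.037,.12])
t=grab_frame("top"); s=grab_frame("side")
a=cv2.resize(t["image"][200:280,265:365],(500,400),interpolation=cv2.INTER_CUBIC)
b=cv2.resize(s["image"][145:245,285:360],(300,400),interpolation=cv2.INTER_CUBIC)
cv2.imwrite("pics/g2.png",np.hstack([a,b])[:,:,::-1])
```

```text
pos [ 0.4316 -0.036   0.1996] delta_pos [ 0.4 -1.  79.6] dr [ 0.    -0.002  0.002] F [ 0.16 -0.24 -2.1 ] w 0.020710196796795633 t 5.8167
```

View pics/g2.png

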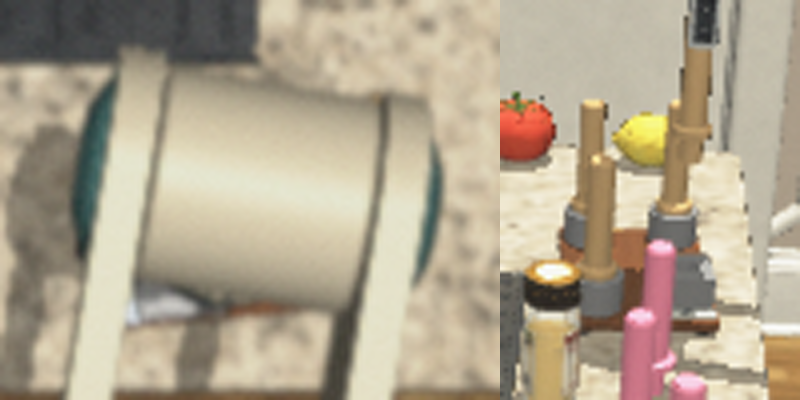

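The side view shows the post hanging upright in the gripper at crop (692,100), above the socket at crop (695,283). Now descending to about 6 mm above the socket.

Request:
move_arm([
  {"delta_pos": [0.2,-0.8,15],"dr": [0,0,0],"grip": 1},
  {"delta_pos": [0.4,-1.5,37],"dr": [0,0,0],"grip": 1},
  {"delta_pos": [0.4,-1.5,59],"dr": [0,0,0],"grip": 1},
  {"delta_pos": [0.4,-1.5,77],"dr": [0,0,0],"grip": 1},
  {"delta_pos": [0.4,-1.5,85],"dr": [0,0,0],"grip": 1},
])

```text
time: 6.33
ee_pos: [0.4296, -0.038, 0.1121]
ee_rot: [0.001, -3.136, -0.001]
ft_force: [0.2, -0.2, -1.3]
width: 0.0202
grasp_force: 44.2
```

Request:
move_arm([
  {"delta_pos": [0,0,0],"dr": [0,0,0],"grip": 1},
  {"delta_pos": [0,0,0],"dr": [0,0,0],"grip": 1},
  {"delta_pos": [0,0,0],"dr": [0,0,0],"grip": 1},
  {"delta_pos": [0,0,0],"dr": [0,0,0],"grip": 1},
  {"delta_pos": [0,0,0],"dr": [0,0,0],"grip": 1},
])

```text
time: 6.75
ee_pos: [0.4315, -0.0386, 0.1158]
ee_rot: [0.0, -3.141, 0.0]
ft_force: [0.2, -0.0, -1.1]
width: 0.0207
grasp_force: 44.2
```

Request:
move_arm([
  {"delta_pos": [0,0,0],"dr": [0,0,0],"grip": 1},
  {"delta_pos": [0,0,0],"dr": [0,0,0],"grip": 1},
  {"delta_pos": [0,0,0],"dr": [0,0,0],"grip": 1},
  {"delta_pos": [0,0,0],"dr": [0,0,0],"grip": 1},
  {"delta_pos": [0,0,0],"dr": [0,0,0],"grip": 1},
])

```text
time: 7.17
ee_pos: [0.4309, -0.0385, 0.1148]
ee_rot: [0.0, -3.14, -0.0]
ft_force: [-0.1, -0.9, -2.3]
width: 0.0205
grasp_force: 44.2
```

Run:
```python
from h import *
go([.4311,-.0385,.1089])
s=grab_frame("side");print(onz(s,331.9,211.4,.044)); print(np.round(readout.read_state()["moment"],3))
```

```text
pos [ 0.4309 -0.0385  0.1148] delta_pos [-0.2 -0.   5.9] dr [ 0.    -0.002  0.   ] F [-0.14 -0.9  -2.3 ] w 0.020540529039834277 t 7.1667
[ 0.42807113 -0.03134594  0.044     ]
[ 0.006 -0.06   0.032]
```

Request:
move_arm([
  {"delta_pos": [0,0,2],"dr": [0,0,0],"grip": 1},
  {"delta_pos": [0,0,4],"dr": [0,0,0],"grip": 1},
  {"delta_pos": [0,0,5.5],"dr": [0,0,0],"grip": 1},
  {"delta_pos": [0,0,6.5],"dr": [0,0,0],"grip": 1},
  {"delta_pos": [0,0,7.2],"dr": [0,0,0],"grip": 1},
])

```text
time: 7.63
ee_pos: [0.431, -0.0385, 0.1076]
ee_rot: [0.0, -3.14, -0.0]
ft_force: [-1.0, -1.0, 1.8]
width: 0.0203
grasp_force: 44.3
```

Request:
move_arm([
  {"delta_pos": [0,0,0],"dr": [0,0,0],"grip": 1},
  {"delta_pos": [0,0,0],"dr": [0,0,0],"grip": 1},
  {"delta_pos": [0,0,0],"dr": [0,0,0],"grip": 1},
])

```text
time: 7.88
ee_pos: [0.431, -0.0385, 0.1078]
ee_rot: [0.0, -3.14, -0.0]
ft_force: [-0.8, 0.1, 1.2]
width: 0.0203
grasp_force: 44.3
```

Run:
```python
from h import *
go([.4311,-.0385,.1089])
print(np.round(readout.read_state()["moment"],3))
```

```text
pos [ 0.431  -0.0385  0.1078] delta_pos [-0.1 -0.  -1.1] dr [ 0.    -0.002  0.   ] F [-0.84  0.13  1.23] w 0.02029856990786451 t 7.8833
[-0.013  0.072 -0.01 ]
```

Contact at about 3 N, on the flat. I'll slide lightly in a small square spiral, starting toward +y.

Request:
move_arm([
  {"delta_pos": [0,0,0.4],"dr": [0,0,0],"grip": 1},
  {"delta_pos": [0,0.5,0.4],"dr": [0,0,0],"grip": 1},
  {"delta_pos": [0,1.0,0.4],"dr": [0,0,0],"grip": 1},
  {"delta_pos": [0,1.4,0.4],"dr": [0,0,0],"grip": 1},
  {"delta_pos": [0,1.4,0.4],"dr": [0,0,0],"grip": 1},
])

```text
time: 8.3
ee_pos: [0.4306, -0.0369, 0.1067]
ee_rot: [0.0, -3.139, -0.001]
ft_force: [-0.0, 1.1, -1.1]
width: 0.0204
grasp_force: 44.2
```

The force has dropped back to free-hanging, so the post may be in. Testing with a small press.

Request:
move_arm([
  {"delta_pos": [0,0,0.5],"dr": [0,0,0],"grip": 1},
  {"delta_pos": [0,0,1.0],"dr": [0,0,0],"grip": 1},
  {"delta_pos": [0,0,1.0],"dr": [0,0,0],"grip": 1},
  {"delta_pos": [0,0,1.0],"dr": [0,0,0],"grip": 1},
])

```text
time: 8.63
ee_pos: [0.4307, -0.037, 0.1059]
ee_rot: [0.0, -3.139, -0.0]
ft_force: [0.0, -1.1, -0.9]
width: 0.0202
grasp_force: 44.2
```

The post is in the hole: 3 mm below the surface with no force. Pressing straight down in stages.

Request:
move_arm([
  {"delta_pos": [0,0,1],"dr": [0,0,0],"grip": 1},
  {"delta_pos": [0,0,2],"dr": [0,0,0],"grip": 1},
  {"delta_pos": [0,0,3],"dr": [0,0,0],"grip": 1},
  {"delta_pos": [0,0,4],"dr": [0,0,0],"grip": 1},
  {"delta_pos": [0,0,4],"dr": [0,0,0],"grip": 1},
])

```text
time: 9.05
ee_pos: [0.4307, -0.0371, 0.1019]
ee_rot: [0.0, -3.139, -0.0]
ft_force: [-0.3, -0.5, -2.2]
width: 0.0205
grasp_force: 44.2
```

Request:
move_arm([
  {"delta_pos": [0,0,1.5],"dr": [0,0,0],"grip": 1},
  {"delta_pos": [0,0,3],"dr": [0,0,0],"grip": 1},
  {"delta_pos": [0,0,4.5],"dr": [0,0,0],"grip": 1},
  {"delta_pos": [0,0,6],"dr": [0,0,0],"grip": 1},
  {"delta_pos": [0,0,6],"dr": [0,0,0],"grip": 1},
])

```text
time: 9.47
ee_pos: [0.4307, -0.0371, 0.0958]
ee_rot: [0.0, -3.139, -0.0]
ft_force: [0.5, -0.0, -1.7]
width: 0.0202
grasp_force: 44.2
```

Request:
move_arm([
  {"delta_pos": [0,0,1.5],"dr": [0,0,0],"grip": 1},
  {"delta_pos": [0,0,3],"dr": [0,0,0],"grip": 1},
  {"delta_pos": [0,0,4.5],"dr": [0,0,0],"grip": 1},
  {"delta_pos": [0,0,6],"dr": [0,0,0],"grip": 1},
  {"delta_pos": [0,0,6],"dr": [0,0,0],"grip": 1},
])

```text
time: 9.88
ee_pos: [0.4307, -0.0371, 0.0898]
ee_rot: [0.0, -3.139, -0.0]
ft_force: [0.1, 0.8, -1.1]
width: 0.0201
grasp_force: 44.2
```

Request:
move_arm([
  {"delta_pos": [0,0,1.2],"dr": [0,0,0],"grip": 1},
  {"delta_pos": [0,0,2.4],"dr": [0,0,0],"grip": 1},
  {"delta_pos": [0,0,3.6],"dr": [0,0,0],"grip": 1},
  {"delta_pos": [0,0,4.2],"dr": [0,0,0],"grip": 1},
  {"delta_pos": [0,0,4.2],"dr": [0,0,0],"grip": 1},
])

```text
time: 10.3
ee_pos: [0.4309, -0.0371, 0.0861]
ee_rot: [0.0, -3.14, 0.0]
ft_force: [-0.5, -0.1, 1.1]
width: 0.0206
grasp_force: 44.3
```

Run:
```python
from h import *
go([.4307,-.0371,.0869])
```

```text
pos [ 0.4309 -0.0371  0.0861] delta_pos [ 0.2  0.  -0.8] dr [-0.    -0.002  0.   ] F [-0.46 -0.14  1.06] w 0.020595631298271806 t 10.3
```

The shoulder contacts at about 3 N at the expected height. One slightly firmer press to confirm, then ease off and release.

Request:
move_arm([
  {"delta_pos": [0,0,0.5],"dr": [0,0,0],"grip": 1},
  {"delta_pos": [0,0,1.0],"dr": [0,0,0],"grip": 1},
  {"delta_pos": [0,0,1.0],"dr": [0,0,0],"grip": 1},
  {"delta_pos": [0,0,1.0],"dr": [0,0,0],"grip": 1},
])

```text
time: 10.63
ee_pos: [0.4311, -0.0371, 0.0854]
ee_rot: [0.0, -3.14, 0.0]
ft_force: [-2.0, -0.2, 3.8]
width: 0.0204
grasp_force: 44.5
```

Request:
move_arm([
  {"delta_pos": [0,0,-0.5],"dr": [0,0,0],"grip": 1},
  {"delta_pos": [0,0,-1.0],"dr": [0,0,0],"grip": 1},
  {"delta_pos": [0,0,-1.4],"dr": [0,0,0],"grip": 1},
  {"delta_pos": [0,0,-1.4],"dr": [0,0,0],"grip": 1},
  {"delta_pos": [0,0,-1.4],"dr": [0,0,0],"grip": 1},
])

```text
time: 11.05
ee_pos: [0.4307, -0.0371, 0.0861]
ee_rot: [0.0, -3.139, -0.0]
ft_force: [-0.6, 0.4, 1.1]
width: 0.0202
grasp_force: 44.4
```

Home (about 4 N/mm, as expected for the pad). Releasing with a partial opening.

Request:
move_arm([
  {"delta_pos": [0,0,0],"dr": [0,0,0],"grip": 0.3},
  {"delta_pos": [0,0,0],"dr": [0,0,0],"grip": 0.0},
  {"delta_pos": [0,0,0],"dr": [0,0,0],"grip": 0.0},
  {"delta_pos": [0,0,0],"dr": [0,0,0],"grip": 0.0},
  {"delta_pos": [0,0,0],"dr": [0,0,0],"grip": 0.0},
])

```text
time: 11.47
ee_pos: [0.4308, -0.0371, 0.0863]
ee_rot: [0.0, -3.14, -0.0]
ft_force: [-0.4, -0.2, 1.5]
width: 0.0425
grasp_force: 0.0
```

Request:
move_arm([
  {"delta_pos": [0,0,-8],"dr": [0,0,0],"grip": 0},
  {"delta_pos": [0,0,-20],"dr": [0,0,0],"grip": 0},
  {"delta_pos": [0,0,-40],"dr": [0,0,0],"grip": 0},
  {"delta_pos": [0,0,-65],"dr": [0,0,0],"grip": 0},
  {"delta_pos": [0,0,-90],"dr": [0,0,0],"grip": 0},
])

```text
time: 11.88
ee_pos: [0.4307, -0.037, 0.1777]
ee_rot: [0.0, -3.139, -0.0]
ft_force: [1.2, -0.4, 0.6]
width: 0.0426
grasp_force: 0.0
```

Request:
move_arm([
  {"delta_pos": [0,0,-30],"dr": [0,0,0],"grip": 0},
  {"delta_pos": [15,0,-60],"dr": [0,0,0],"grip": 0},
  {"delta_pos": [40,0,-80],"dr": [0,0,0],"grip": 0},
  {"delta_pos": [60,0,-80],"dr": [0,0,0],"grip": 0},
  {"delta_pos": [60,0,-80],"dr": [0,0,0],"grip": 0},
])

```text
time: 12.3
ee_pos: [0.3699, -0.0372, 0.2594]
ee_rot: [0.0, 3.139, -0.002]
ft_force: [-0.3, -0.1, -0.4]
width: 0.0426
grasp_force: 0.0
```

Request:
move_arm([
  {"delta_pos": [0,0,0],"dr": [0,0,0],"grip": 0},
  {"delta_pos": [0,0,0],"dr": [0,0,0],"grip": 0},
  {"delta_pos": [0,0,0],"dr": [0,0,0],"grip": 0},
])

```text
time: 12.55
ee_pos: [0.3714, -0.0371, 0.256]
ee_rot: [0.001, -3.138, -0.001]
ft_force: [0.8, 0.5, -0.0]
width: 0.0426
grasp_force: 0.0
```

Run:
```python
from h import *
t=grab_frame("top"); s=grab_frame("side")
a=cv2.resize(t["image"][200:280,265:365],(500,400),interpolation=cv2.INTER_CUBIC)
b=cv2.resize(s["image"][145:245,285:360],(300,400),interpolation=cv2.INTER_CUBIC)
cv2.imwrite("pics/end.png",np.hstack([a,b])[:,:,::-1])
```

```text
(no output)
```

View pics/end.png

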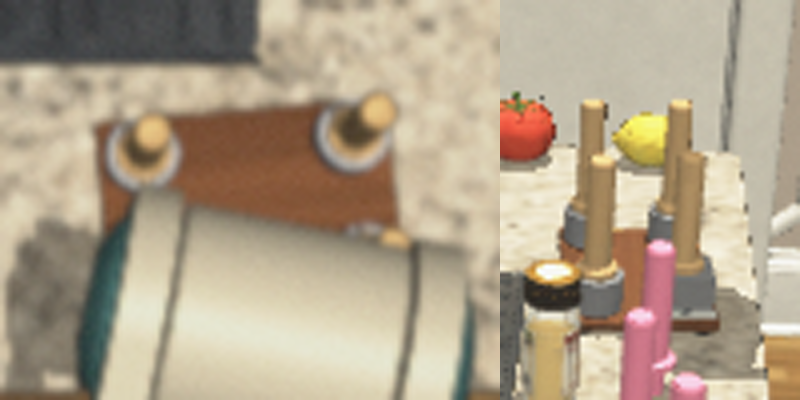

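The side crop shows the post upright in the socket, top at (690,158) and shoulder on the socket top at (690,260). It is level with its neighbour, whose top is at (600,160), and the gripper is clear.

```bash
python3 -c "
from rig import bot
print(bot.finish_job())"
```

```text
the job is handed in; nothing more can be done
None
```

The post stands fully home in the rack's empty socket and has been let go; I read about 6 N at most on the rack, the gripper touched nothing else that I could see, and I handed the job in at about 12.7 s.

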